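Uncap the tilted detector and stow its cap in the closed case

ROBOT

A 6-joint arm with a two-finger parallel gripper is mounted at the origin on the work surface. World frame = base frame: x ahead of the robot, y to its left, z up, the work surface at z = 0. Lengths are in m, angles in rad, forces in N, time in s.
With the tool pointing down it reaches from about 0.35 to 0.875 m from the base axis. Payload 4.2 kg.
Tool frame: the origin (TCP) lies at the centre of the arm's flange, where the gripper is bolted on; the fingertips stand 182 mm ahead of it and the grasp point (between the pads) lies ctrl.hold_point_z ahead of it (ctrl.hold_point_z is the distance from the TCP to the grasp point, in m); z points along the fingers, y is the direction in which the jaws open and shut (so a half turn about z gives the same grasp; the last joint's range is limited). The gripper opens to 87 mm and grips with 3 to 60 N. Pads are 19 mm wide; open, the fingers measure 117 mm over their backs; the gripper's body (75 mm by 190 mm) begins 51 mm behind the grasp point.
Start: joints at [-1.046, 0.385, 0.008, 0, -1.194, -0.259], TCP at [0.164, -0.603, 0.405] pointing down, gripper open.
Joint ranges: [-3.14, 3.14], [-1.21, 2.06], [-1.07, 1.41], [-3.16, 2.05], [-2.99, -0.16], [-3.1, 3.1]. Speed limits (rad/s): [2.79, 2.79, 3.14, 3.14, 3.14, 3.14].

INTERFACE

Orientations are given as [roll, pitch, yaw] about the fixed x, y, z axes, in that order (R = Rz(yaw) Ry(pitch) Rx(roll)).
In Python, from rig import ctrl gives the robot as it stands.
- The arm moves only by the tool send_rows, never from a script. Its arguments are lists of equal length, an entry for each row: "jaw": the opening in per cent of the stroke, from 0 (shut) to 100 (fully open); "offset": the shift along the tool's x, y, z in cm, a list of three; "roll": the turn about the tool's z in degrees. A call has 1 to 10 rows; each row is the pose to reach, as a shift and turn from the pose commanded when the call began, along the tool's axes at that moment; what a row does not reach only later rows make up. A row lasts 1/8 s, in which the tool goes at most 62.5 mm and 10.7 degrees, less where a joint would pass 70% of its speed; a pose out of reach is approached as far as the arm can. A call with a gripper value outside its range is refused whole. The fingers move at their own pace and stop on an object; "newtons" is the grip in N (left out, the last holds). Time passes only in rows, so rows that repeat a pose let the fingers close. It gives the time, the measured TCP pose, the force and the opening at its end, in the units of the state.
- ctrl.get_state(): the state, without advancing time (a new reading comes with each control period).
- ctrl.snapshot(name): name is "side" or "top" or "wrist"; returns a dict with "pixels" (384x512x3 uint8, red, green, blue), "range_z" (384x512 float32, m along the optical axis (not along the pixel's ray), 0 where there is no reading), "intrinsics" (3x3 intrinsics, pixels), "rvec" (rotation vector, rad) and "tvec" (3), from world to camera coordinates, as OpenCV has them; the wrist camera has in their place "tool_from_camera" (4x4, takes a point from camera to tool coordinates, whose origin is the TCP and whose axes are the flange's). Camera axes: x right, y down, z forward; pixel columns grow to the right and rows downward; lengths in m; the calibration is good to about 2 mm. A picture is of the moment at which its call begins: read the wrist's pose just before it.
- ctrl.finish_job(): hands the job in, once; it reports no verdict.
The state is a dict: "clock": time; "joints": joint angles; "qvel": joint speeds; "tau": joint torques, N m; "eef_pos": TCP position; "eef_rot": TCP orientation; "ft_force": force on the tool from outside, world axes, zero at the start; "ft_torque": the same for the moment, N m; "width": finger opening in m.
Only numpy, scipy, OpenCV 4.12 (cv2) and the standard library are available. Lean on these libraries where they do the work, as an engineer would, in place of code of your own. Each camera call takes 0.05 s, during which the arm holds its last target. There are 200 camera calls.

TASK

Get the radiation detector ready for measuring: push its sprung protective cap down against the catch, twist it anticlockwise until it comes free, and take it off without wrenching it or striking the detector. Stand the cap, open side down, in the square pocket of its storage case and let go of it, then put the lid on the case so that its cut corners match the case's cut corners and it sits fully home all round. Leave everything else on the bench where it is.

Things in the scene. Friction and masses are not known exactly. Their poses are not given: they have to be found in the camera images.
- detector: Detector head on a yoke stand, fixed. Origin on the bench under the yoke's pivot, z up; base 250 mm (x) by 164 mm (y), yoke legs 184 mm high at y = +-47 mm. Head: dark metal cylinder, 76 mm in diameter, 150 mm long, pivot 150 mm above the bench, axis leaning 35 degrees from vertical towards the detector's own -x; the upper end bears the cap.
- cap: Black protective cap, loose, 68 mm in diameter, 50 mm high, 0.16 kg; at the start locked on the detector, z along the leaning axis. Origin at the centre of the open lower rim, z along its axis, out of the closed top. Skirt (60 mm bore, three inward lugs at the rim) and closing disc: z = 0 to 24 mm. Turning bar on the disc: z = 23 to 50 mm, 60 mm long along x, 14 mm thick in y, for the grasp.
- cap_seat (a point): The cap's origin when locked; fixed in the detector. Sprung bayonet: a ring pushes the cap out with 9 N, rising 0.9 N per mm; after 5 mm the skirt meets a rubber seal, 5 N per mm more, and at 8 mm metal. The catch clears past 4 mm: press along the axis to about 20 N, keep pressing, turn anticlockwise (positive about its z) some 45 degrees to a felt stop, let it rise; clear after 15 mm.
- case: Dark blue open storage case, fixed. Origin on the bench under its centre, z up; 172 mm (x) by 132 mm (y). The two corners at +x are cut at 45 degrees (25 mm off each side), those at -x are square. A 6 mm ledge runs all round at z = 22 mm; inside it a 4 mm wall (160 by 120 mm outside, corners cut too) rises to z = 32 mm. Blue padding inside (top at z = 20 mm, three buttons at +x) with one pocket.
- pocket (a point): Centre of the floor of the case's one pocket, 86 by 86 mm, for the cap: 29 mm from the case's centre towards its -x end, 6 mm above the bench.
- lid_seat (a point): Where the lid's origin is when the lid is fully home: over the case's centre, 22 mm above the bench; the lid's x axis then points along the case's x axis.
- lid: Dark blue case lid, loose, 0.3 kg, lying open side down on the bench. Origin at the centre of its lower rim, z up; 170 mm (x) by 130 mm (y), top face at z = 44 mm, 40 mm deep inside. Its +x corners are cut like the case's. Black grip bar on top: 80 mm long along x, 14 mm thick in y, z = 44 to 70 mm. Its skirt passes over the case's wall with 2 mm to spare each side; its rim rests on the ledge.
- multimeter: Bystander: grey multimeter lying flat, 150 by 75 by 32 mm, origin under its centre.
- bottle: Bystander: green bottle, 72 mm in diameter, 205 mm high, origin under its centre.
- weight: Bystander: brass weight with a knob, 52 mm in diameter, 56 mm high, origin under its centre.
- absorbers: Bystander: wooden block with upright metal plates, 62 by 62 by 56 mm, origin under its centre.
- glasses_case: Bystander: black spectacle case, 160 by 62 by 36 mm, origin under its centre.
- boss_clamp: Bystander: grey clamp boss with two screws, about 75 by 60 by 30 mm, origin under its centre.

How it is judged:
On the way, in this order (a step that is already met when the one before it is completed fails the run):
1. the cap is free of its catch and off the neck, 40 mm or more from its seat (distance between cap and cap_seat above 0.04 m), for 0.1 s.
2. the cap stands in the case's pocket, open side down, let go and at rest (horizontal distance between cap and pocket below 0.014 m and z of cap in the frame of pocket below 0.004 m and angle between cap's own z axis and vertical below 0.08 rad and linear speed of cap below 0.02 m/s and contact force between the fingers and cap below 0.3 N), for 0.2 s.
At the end, for the whole second after the job is handed in: Cap upright (0.08 rad), open side down on the floor of the case's pocket (within 14 mm of its centre, at most 4 mm up); lid fully home on the ledge (within 5 mm of its seat, at most 3 mm high, level within 0.03 rad, turned within 0.06 rad of the case, cut corners matched); both at rest (horizontal distance between cap and pocket below 0.014 m and z of cap in the frame of pocket below 0.004 m and angle between cap's own z axis and vertical below 0.08 rad and horizontal distance between lid and lid_seat below 0.005 m and z of lid in the frame of lid_seat below 0.003 m and angle between lid's own z axis and vertical below 0.03 rad and angle between the x axis of lid and the x axis of case, either way round below 0.06 rad and linear speed of each of lid, cap below 0.02 m/s); the robot touches nothing.
It fails at once if the cap is wrenched: more than 120 N between cap and detector (contact force between cap and detector above 120 N).
It fails at once if the detector is struck by the gripper or the arm with more than 15 N (contact force between any of the fingers, the arm and detector above 15 N).
It fails at once if a bystander is pushed more than 30 mm from its place (distance of any of multimeter, bottle, weight, absorbers, glasses_case, boss_clamp from where it was at the start of the episode above 0.03 m).
It also fails if it takes over 64 s, if anything falls off the work surface, if the arm or the gripper's body presses on something with over 40 N, if the wrist force passes 120 N, or if a joint passes its speed limit or range.

## Working session

There is one attempt and no reset: what is moved stays moved. The work goes in short steps, Python scripts to look and compute and a tool call to move; the robot and the scene stay as the last step left them, time stands still between calls to the robot, and variables do not carry over. Pictures are saved under pics/ and viewed, about 8 in all and at most 12, crops included, and the job is handed in when it is done.

Besides the shell and the picture viewer there is one more tool, called after "Call:" as a command line: name --pt "numbers of a row" for each row, then --argument value for the rest. send_rows: Moves the arm, as the interface text tells. Its arguments: {"type":"object","properties":{"jaw":{"type":"array","items":{"type":"number"}},"offset":{"type":"array","items":{"type":"array","items":{"type":"number"}}},"roll":{"type":"array","items":{"type":"number"}},"newtons":{"type":"number"}},"required":["jaw","offset","roll"]}

```bash
ls; mkdir -p pics; python3 - <<'E'
from rig import ctrl
import cv2,numpy as np
print(ctrl.get_state()); print(ctrl.hold_point_z)
for n in("top","side"):
    s=ctrl.snapshot(n); cv2.imwrite(f"pics/{n}0.png",s["pixels"][:,:,::-1])
    np.savez(f"{n}0.npz",**s); print(n,s["rvec"],s["tvec"],s["intrinsics"])
E
```

```text
pics
{'clock': 0.0, 'joints': array([-1.04640490e+00,  3.85599672e-01,  6.64948311e-03, -5.29064373e-04,
       -1.19402212e+00, -2.58576964e-01]), 'qvel': array([-9.47018613e-04, -9.16522635e-04,  4.16038874e-04,  8.07135349e-05,
        2.49359886e-04, -1.06703256e-03]), 'tau': array([-6.61949616e-04, -3.90665960e+01,  1.87406123e+01,  4.21975315e+00,
        1.10858108e-02, -1.79115937e-04]), 'eef_pos': array([ 0.1641602 , -0.60285381,  0.40363794]), 'eef_rot': array([ 3.13936328e+00, -8.12334650e-05, -2.87597330e+00]), 'ft_force': array([ 0.15097273, -0.22527068,  0.09286351]), 'ft_torque': array([-0.02053861,  0.06737555, -0.04785971]), 'width': 0.0871584083993084}
0.1635
top [ 2.17231208 -2.12030198  0.14634243] [-0.00711867  0.56473025  1.41368325] [[399.0964323    0.         250.83736977]
 [  0.         399.0964323  192.78263906]
 [  0.           0.           1.        ]]
side [ 2.35301641 -0.05254472  0.04127596] [-0.54337453  0.13441213  1.65106796] [[496.71528146   0.         254.14852925]
 [  0.         496.71528146 180.2265638 ]
 [  0.           0.           1.        ]]
```

View pics/top0.png

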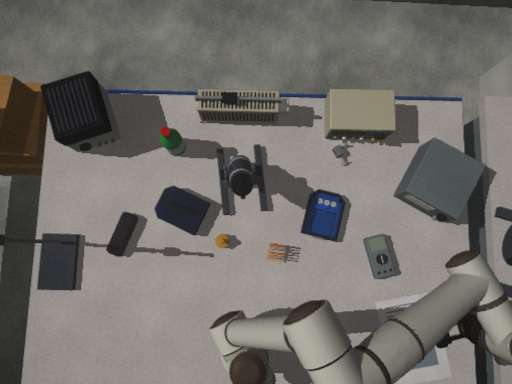

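View pics/side0.png

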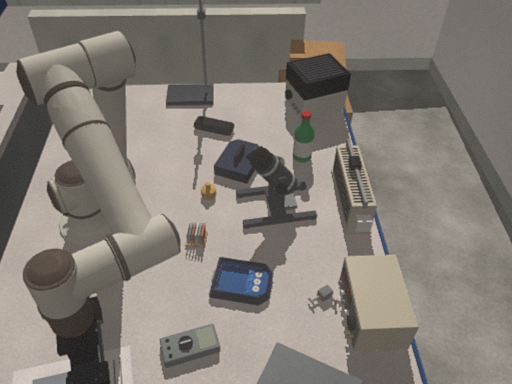

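```bash
cat > h.py <<'E'
import numpy as np, cv2
from scipy.spatial.transform import Rotation as R
def cloud(s):
    "world points HxWx3 (nan where none) from a fixed camera snapshot"
    K=s["intrinsics"]; z=np.where(s["range_z"]>0,s["range_z"],np.nan)
    v,u=np.mgrid[:z.shape[0],:z.shape[1]]
    c=np.stack([(u-K[0,2])/K[0,0]*z,(v-K[1,2])/K[1,1]*z,z],-1)
    return (c-np.ravel(s["tvec"]))@cv2.Rodrigues(np.asarray(s["rvec"]))[0]
def wcloud(s,st):
    K=s["intrinsics"]; z=np.where(s["range_z"]>0,s["range_z"],np.nan)
    v,u=np.mgrid[:z.shape[0],:z.shape[1]]
    c=np.stack([(u-K[0,2])/K[0,0]*z,(v-K[1,2])/K[1,1]*z,z],-1)
    T=s["tool_from_camera"]
    return (c@T[:3,:3].T+T[:3,3])@R.from_euler("xyz",st["eef_rot"]).as_matrix().T+st["eef_pos"]
E
python3 - <<'E'
from h import *
np.set_printoptions(precision=4,suppress=True)
t=dict(np.load("top0.npz"));s=dict(np.load("side0.npz"))
P=cloud(t);Q=cloud(s)
for n,(v,u) in dict(bench=(250,180),lid=(210,183),bar=(208,183),case=(215,323),capbar=(180,240),weight=(241,223),abso=(253,283),meter=(256,380),bottle=(133,166)).items(): print(n,P[v,u])
def rect(m,n,C):
    p=C[m][:,:2].astype(np.float32); r=cv2.minAreaRect(p); print(n,len(p),r, p.mean(0))
def reg(C,x0,x1,y0,y1,z0,z1): return (C[...,0]>x0)&(C[...,0]<x1)&(C[...,1]>y0)&(C[...,1]<y1)&(C[...,2]>z0)&(C[...,2]<z1)
c=P[210,183][:2]; 
for C in(P,Q):
  rect(reg(C,c[0]-.12,c[0]+.12,c[1]-.12,c[1]+.12,.038,.052),"lidtop",C)
  rect(reg(C,c[0]-.12,c[0]+.12,c[1]-.12,c[1]+.1,.06,.08),"lidbar",C)
k=P[215,323][:2]
for C in(P,Q):
  rect(reg(C,k[0]-.13,k[0]+.13,k[1]-.13,k[1]+.13,.026,.045),"casewall",C)
  rect(reg(C,k[0]-.13,k[0]+.13,k[1]-.13,k[1]+.13,.014,.045),"case",C)
a=cv2.resize(t["pixels"][140:270,130:370],None,fx=3.3,fy=3.3,interpolation=2)[:,:,::-1]
cv2.imwrite("pics/c1.png",a)
E
```

```text
bench [ 0.3521  0.2616 -0.0003]
lid [0.493  0.2451 0.0709]
bar [0.5002 0.2458 0.0693]
case [ 0.4927 -0.2613  0.0095]
capbar [0.5698 0.0392 0.2769]
weight [0.3877 0.1007 0.0575]
abso [ 0.3506 -0.1152  0.0154]
meter [ 0.3487 -0.4576  0.0428]
bottle [0.7317 0.2884 0.2114]
lidtop 1505 ((0.5028296709060669, 0.26197072863578796), (0.17085173726081848, 0.13010293245315552), 66.05857849121094) [0.5008 0.2595]
lidbar 90 ((0.5022656321525574, 0.2612192928791046), (0.07992210984230042, 0.012754714116454124), 64.98702239990234) [0.5024 0.2617]
lidtop 797 ((0.5011805891990662, 0.25603771209716797), (0.17904454469680786, 0.13330096006393433), 65.47675323486328) [0.4907 0.2488]
lidbar 66 ((0.5024298429489136, 0.25911325216293335), (0.08376779407262802, 0.017934316769242287), 65.28258514404297) [0.5019 0.2563]
casewall 216 ((0.49720868468284607, -0.25944817066192627), (0.130473792552948, 0.16727769374847412), 76.8553695678711) [ 0.4987 -0.2626]
case 1100 ((0.49477943778038025, -0.26002928614616394), (0.13312149047851562, 0.17788104712963104), 76.88301086425781) [ 0.5042 -0.2619]
casewall 308 ((0.4947211742401123, -0.2666034400463104), (0.13120025396347046, 0.16847218573093414), 76.95970153808594) [ 0.4905 -0.2684]
case 1505 ((0.49302148818969727, -0.2646006941795349), (0.13452845811843872, 0.17778518795967102), 77.44189453125) [ 0.5035 -0.2697]
```

View pics/c1.png

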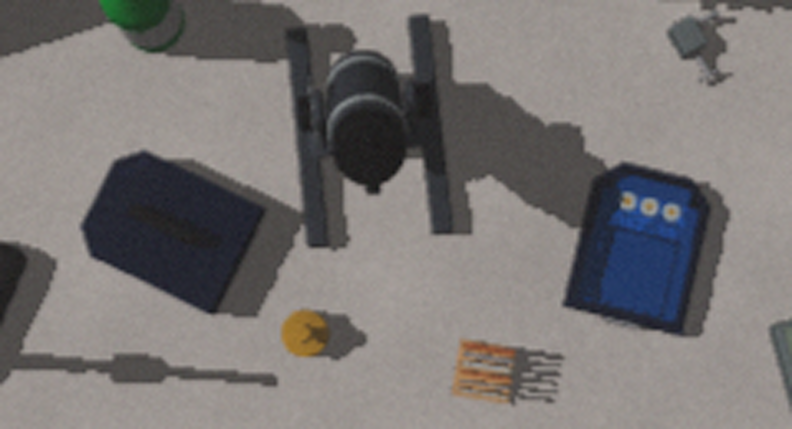

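```bash
python3 - <<'E'
from h import *
np.set_printoptions(precision=4,suppress=True)
t=dict(np.load("top0.npz"));s=dict(np.load("side0.npz"))
P=cloud(t).reshape(-1,3);Q=cloud(s).reshape(-1,3)
def reg(C,x0,x1,y0,y1,z0,z1): return C[(C[:,0]>x0)&(C[:,0]<x1)&(C[:,1]>y0)&(C[:,1]<y1)&(C[:,2]>z0)&(C[:,2]<z1)]
for C in (P,Q):
  b=reg(C,.4,.8,-.09,.2,.008,.04); print("base",len(b),cv2.minAreaRect(b[:,:2].astype(np.float32)))
  print(np.histogram(b[:,2],8))
  h=reg(C,.45,.8,-.09,.16,.2,.36); print("high",len(h),h.min(0),h.max(0))
  for z0 in np.arange(.2,.36,.02):
    q=h[(h[:,2]>=z0)&(h[:,2]<z0+.02)]
    if len(q): print(round(z0,2),len(q),q.mean(0),q.min(0),q.max(0))
E
```

```text
base 932 ((0.5995996594429016, 0.055044740438461304), (0.2846003472805023, 0.39715608954429626), 89.39839172363281)
(array([ 53,  29, 130, 353, 252,  75,  18,  22]), array([0.008 , 0.012 , 0.016 , 0.02  , 0.0239, 0.0279, 0.0319, 0.0359,
       0.0399]))
high 585 [0.5178 0.0022 0.2   ] [0.6298 0.0773 0.2826]
0.2 74 [0.6065 0.0434 0.211 ] [0.5641 0.0026 0.2   ] [0.6298 0.0773 0.2198]
0.22 220 [0.5744 0.0383 0.2316] [0.5307 0.0022 0.2202] [0.6189 0.0732 0.2399]
0.24 228 [0.5659 0.0368 0.2501] [0.5178 0.0023 0.24  ] [0.5988 0.0686 0.2598]
0.26 61 [0.5588 0.0357 0.2695] [0.5351 0.0245 0.2601] [0.5854 0.0493 0.2799]
0.28 2 [0.566  0.0374 0.2814] [0.5659 0.0328 0.2802] [0.5661 0.042  0.2826]
base 1540 ((0.5790904760360718, 0.07015674561262131), (0.25938981771469116, 0.3544565439224243), 89.98834228515625)
(array([131, 133, 340, 471, 236, 117,  62,  50]), array([0.008 , 0.012 , 0.016 , 0.02  , 0.024 , 0.028 , 0.032 , 0.0359,
       0.0399]))
high 623 [ 0.517  -0.0063  0.2   ] [0.6281 0.0605 0.2813]
0.2 150 [0.591  0.0095 0.21  ] [ 0.5324 -0.0063  0.2   ] [0.6281 0.0517 0.2199]
0.22 214 [0.5731 0.0163 0.2306] [ 0.523  -0.0038  0.2201] [0.6172 0.0605 0.24  ]
0.24 198 [0.5613 0.0231 0.2499] [0.517  0.0001 0.24  ] [0.595  0.0566 0.2597]
0.26 60 [0.5594 0.0302 0.2674] [0.5387 0.0155 0.2603] [0.5807 0.0439 0.2789]
0.28 1 [0.5621 0.025  0.2813] [0.5621 0.025  0.2813] [0.5621 0.025  0.2813]
```

```bash
python3 - <<'E'
from h import *
np.set_printoptions(precision=4,suppress=True)
t=dict(np.load("top0.npz"));s=dict(np.load("side0.npz"))
P=cloud(t).reshape(-1,3);Q=cloud(s).reshape(-1,3)
def reg(C,x0,x1,y0,y1,z0,z1): return C[(C[:,0]>x0)&(C[:,0]<x1)&(C[:,1]>y0)&(C[:,1]<y1)&(C[:,2]>z0)&(C[:,2]<z1)]
for C in (P,Q):
  b=reg(C,.45,.75,-.06,.15,.010,.035); print("base",len(b),cv2.minAreaRect(b[:,:2].astype(np.float32)))
  l=reg(C,.45,.8,-.08,.16,.172,.19)
  for sgn in(0,1):
    q=l[(l[:,1]>.04)==sgn]; q=q[np.abs(q[:,1]-.04)>.025]; print("leg",len(q),np.median(q,0),q.min(0),q.max(0))
E
```

```text
base 794 ((0.6208931803703308, 0.04021044075489044), (0.2505076229572296, 0.17947812378406525), 7.589325428009033)
leg 35 [ 0.6245 -0.0024  0.1831] [ 0.6102 -0.0096  0.1743] [0.6417 0.014  0.1888]
leg 53 [0.615  0.0896 0.183 ] [0.597  0.0668 0.1722] [0.6405 0.101  0.1898]
base 1207 ((0.6191173791885376, 0.03927084803581238), (0.2490498274564743, 0.1732368916273117), 7.503509044647217)
leg 119 [0.6133 0.0006 0.1807] [ 0.5571 -0.0153  0.172 ] [0.6415 0.0148 0.19  ]
leg 14 [0.6267 0.0944 0.1824] [0.6177 0.0843 0.1731] [0.6346 0.0968 0.1848]
```

Call:
send_rows --jaw '[100, 100, 100, 100, 100, 100, 100, 100, 100, 100]' --pt "-5 5 -3" --pt "-10 10 -5" --pt "-15 15 -7" --pt "-20 20 -9" --pt "-25 25 -11" --pt "-29 30 -13" --pt "-33 35 -13" --pt "-37 39 -13" --pt "-41 43 -13" --pt "-45 47 -13" --roll '[1, 2, 3, 4, 5, 6, 7, 8, 8, 8]' --newtons 30

```text
clock: 1.35
eef_pos: [0.4535, -0.068, 0.5342]
eef_rot: [3.141, 0.001, -3.015]
ft_force: [1.4, -0.2, -0.4]
width: 0.0869
```

Call:
send_rows --jaw '[100, 100, 100]' --pt "-2 5 0" --pt "-3.5 9 0" --pt "-3.5 9 0" --roll '[0, 0, 0]'

```text
clock: 1.72
eef_pos: [0.4773, 0.026, 0.533]
eef_rot: [3.142, -0.002, -3.011]
ft_force: [-0.8, -0.1, -0.1]
width: 0.0871
```

```bash
cat > look.py <<'E'
from h import *
from rig import ctrl
np.set_printoptions(precision=4,suppress=True)
def look(name):
    st=ctrl.get_state(); s=ctrl.snapshot("wrist"); cv2.imwrite(f"pics/{name}.png",s["pixels"][:,:,::-1])
    np.savez(name+".npz",C=wcloud(s,st),pix=s["pixels"]); print(st["clock"],st["eef_pos"],st["eef_rot"]); print(s["tool_from_camera"])
    return wcloud(s,st),s
E
python3 -c "
from look import *
C,s=look('w1')
p=cv2.convertScaleAbs(s['pixels'][:,:,::-1],alpha=1.8,beta=20); cv2.imwrite('pics/w1b.png',p)
"
```

```text
1.725 [0.4773 0.026  0.533 ] [ 3.1416 -0.0018 -3.0114]
[[-0.0004 -0.9709 -0.2397  0.0642]
 [ 1.     -0.0002 -0.0008  0.    ]
 [ 0.0007 -0.2397  0.9709  0.0206]
 [ 0.      0.      0.      1.    ]]
```

View pics/w1b.png

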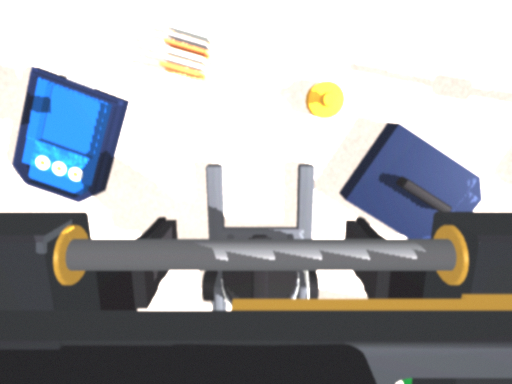

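Call:
send_rows --jaw '[100, 100, 100]' --pt "-6 0 0" --pt "-11 0 2" --pt "-11 0 2" --roll '[0, 0, 0]'

```text
clock: 2.15
eef_pos: [0.5885, 0.037, 0.5088]
eef_rot: [-3.141, -0.009, -3.018]
ft_force: [-0.2, -0.8, -0.3]
width: 0.0873
```

```bash
python3 -c "
from look import *
C,s=look('w2')
p=cv2.convertScaleAbs(s['pixels'][:,:,::-1],alpha=3,beta=20)
Z=C[...,2]
d=np.nan_to_num(np.clip((Z-.18)/.11,0,1))*255
d=cv2.applyColorMap(d.astype(np.uint8),cv2.COLORMAP_JET)
a=np.hstack([p[40:300,150:370],d[40:300,150:370]]); cv2.imwrite('pics/w2b.png',cv2.resize(a,None,fx=1.8,fy=1.8))
"
```

```text
2.15 [0.5885 0.037  0.5088] [-3.1408 -0.0088 -3.0178]
[[-0.0004 -0.9708 -0.2397  0.0642]
 [ 1.     -0.0002 -0.0008  0.    ]
 [ 0.0007 -0.2397  0.9708  0.0206]
 [ 0.      0.      0.      1.    ]]
```

View pics/w2b.png

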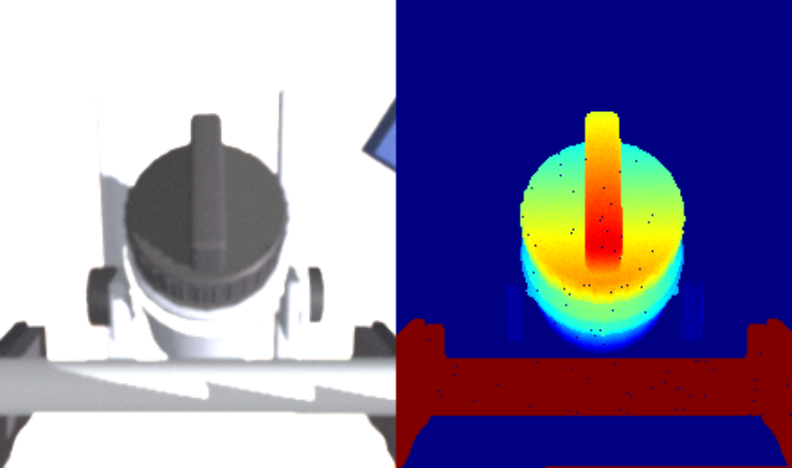

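```bash
python3 -c "
from look import *
d=np.load('w2.npz');C=d['C'];k=np.s_[90:200,205:325]
P=C[k].reshape(-1,3);P=P[np.isfinite(P[:,2])]
def a_of(y): y=np.radians(y);t=np.radians(35);return np.array([-np.sin(t)*np.cos(y),-np.sin(t)*np.sin(y),np.cos(t)])
a=a_of(7.5);v=np.array([-np.sin(np.radians(7.5)),np.cos(np.radians(7.5)),0]);u=np.cross(v,a)
O=np.array([.62,.04,.15]);L=(P-O)@a;X=(P-O)@u;Y=(P-O)@v
h,e=np.histogram(L,np.arange(.05,.16,.002));print(list(zip(e.round(3),h)))
top=L.max();
import sys
bp=(L>np.percentile(L,99.5)-.006);B=P[bp]
for nm,m in(('bar',bp),('disc',(L>.106)&(L<.118)&(abs(X)<.036))):
  q=P[m];c=q.mean(0);n=np.linalg.svd(q-c,full_matrices=False)[2][2];n*=np.sign(n[2]);print(nm,len(q),'c',c,'n',n,'lean',np.degrees(np.arccos(n[2])),'yaw',np.degrees(np.arctan2(-n[1],-n[0])))
  r=cv2.minAreaRect(np.c_[X,Y][m].astype(np.float32));print(r, L[m].mean(), X[m].min(),X[m].max(),Y[m].min(),Y[m].max())
# case & lid from w1
C=np.load('w1.npz')['C'].reshape(-1,3)
def reg(x0,x1,y0,y1,z0,z1):return C[(C[:,0]>x0)&(C[:,0]<x1)&(C[:,1]>y0)&(C[:,1]<y1)&(C[:,2]>z0)&(C[:,2]<z1)]
for n,g in(('lidbar',reg(.35,.65,.15,.38,.06,.08)),('lidtop',reg(.35,.65,.13,.38,.036,.055)),('wall',reg(.35,.65,-.4,-.12,.027,.04)),('case',reg(.35,.65,-.4,-.12,.016,.045))):
  print(n,len(g),cv2.minAreaRect(g[:,:2].astype(np.float32)),np.median(g[:,2]))
"
```

```text
[(np.float64(0.05), np.int64(0)), (np.float64(0.052), np.int64(0)), (np.float64(0.054), np.int64(0)), (np.float64(0.056), np.int64(0)), (np.float64(0.058), np.int64(0)), (np.float64(0.06), np.int64(2)), (np.float64(0.062), np.int64(0)), (np.float64(0.064), np.int64(2)), (np.float64(0.066), np.int64(55)), (np.float64(0.068), np.int64(24)), (np.float64(0.07), np.int64(3)), (np.float64(0.072), np.int64(5)), (np.float64(0.074), np.int64(4)), (np.float64(0.076), np.int64(33)), (np.float64(0.078), np.int64(139)), (np.float64(0.08), np.int64(37)), (np.float64(0.082), np.int64(45)), (np.float64(0.084), np.int64(0)), (np.float64(0.086), np.int64(1)), (np.float64(0.088), np.int64(12)), (np.float64(0.09), np.int64(20)), (np.float64(0.092), np.int64(25)), (np.float64(0.094), np.int64(26)), (np.float64(0.096), np.int64(28)), (np.float64(0.098), np.int64(32)), (np.float64(0.1), np.int64(37)), (np.float64(0.102), np.int64(45)), (np.float64(0.104), np.int64(52)), (np.float64(0.106), np.int64(168)), (np.float64(0.108), np.int64(142)), (np.float64(0.11), np.int64(2984)), (np.float64(0.112), np.int64(1
[... 1270 characters left out ...]
6, 0.06873294711112976), 2.420191764831543) 0.11140757535279887 -0.0324901167152259 0.033831457282659474 -0.030793108600743933 0.03826829737633883
lidbar 563 ((0.5015526413917542, 0.26042938232421875), (0.07949848473072052, 0.013997785747051239), 65.75220489501953) 0.06886054074189685
lidtop 8342 ((0.5019055008888245, 0.2611622214317322), (0.1713070571422577, 0.1301526576280594), 65.70574188232422) 0.04327541863292053
wall 1490 ((0.49624601006507874, -0.26171332597732544), (0.12144145369529724, 0.16082027554512024), 77.02470397949219) 0.031336313902318835
case 7197 ((0.49399036169052124, -0.2610922157764435), (0.13371741771697998, 0.17878809571266174), 77.36392974853516) 0.020721909211878442
```

Call:
send_rows --jaw '[80, 60, 50, 50, 50, 50]' --pt "4.3 0.3 0" --pt "4.3 0.3 2" --pt "4.3 0.3 4" --pt "4.3 0.3 6" --pt "4.3 0.3 7.6" --pt "4.3 0.3 7.6" --roll '[0, 0, -0.4, -0.4, -0.4, -0.4]' --newtons 50

```text
clock: 2.95
eef_pos: [0.542, 0.0344, 0.4377]
eef_rot: [-3.141, -0.001, -3.009]
ft_force: [0.0, 0.5, 0.2]
width: 0.0447
```

Call:
send_rows --jaw '[50, 50, 50]' --pt "-0.2 0 0.3" --pt "-0.2 0 0.4" --pt "-0.2 0 0.4" --roll '[0, 0, 0]'

```text
clock: 3.32
eef_pos: [0.5449, 0.0353, 0.4342]
eef_rot: [3.142, 0.0, -3.008]
ft_force: [0.2, -0.5, 0.2]
width: 0.0436
```

Call:
send_rows --jaw '[50, 50, 0, 0, 0, 0, 0, 0]' --pt "0 -0.1 0.3" --pt "0 -0.1 0.3" --pt "0 -0.1 0.3" --pt "0 -0.1 0.3" --pt "0 -0.1 0.3" --pt "0 -0.1 0.3" --pt "0 -0.1 0.3" --pt "0 -0.1 0.3" --roll '[0, 0, 0, 0, 0, 0, 0, 0]'

```text
clock: 4.32
eef_pos: [0.5449, 0.0342, 0.431]
eef_rot: [-3.141, 0.0, -3.008]
ft_force: [1.4, -1.3, -0.1]
width: 0.0135
```

Call:
send_rows --jaw '[0, 0, 0, 0]' --pt "-0.11 0 0.16" --pt "-0.23 0 0.33" --pt "-0.32 0 0.45" --pt "-0.32 0 0.45" --roll '[0, 0, 0, 0]'

```text
clock: 4.82
eef_pos: [0.5473, 0.0345, 0.428]
eef_rot: [-3.141, -0.002, -3.008]
ft_force: [-6.3, -0.4, 8.2]
width: 0.0136
```

Call:
send_rows --jaw '[0, 0, 0, 0]' --pt "-0.1 0 0.15" --pt "-0.2 0 0.28" --pt "-0.2 0 0.28" --pt "-0.2 0 0.28" --roll '[0, 0, 0, 0]'

```text
clock: 5.32
eef_pos: [0.5486, 0.0347, 0.4263]
eef_rot: [-3.141, -0.002, -3.008]
ft_force: [-10.0, 0.8, 13.0]
width: 0.0135
```

Call:
send_rows --jaw '[0, 0, 0, 0, 0, 0]' --pt "-0.02 0 0.03" --pt "-0.02 0 0.03" --pt "-0.02 0 0.03" --pt "-0.02 0 0.03" --pt "-0.02 0 0.03" --pt "-0.02 0 0.03" --roll '[-3, -6, -9, -12, -15, -15]'

```text
clock: 6.08
eef_pos: [0.5484, 0.033, 0.4259]
eef_rot: [-3.139, -0.007, -2.749]
ft_force: [-9.9, -4.1, 13.1]
width: 0.0139
```

Call:
send_rows --jaw '[0, 0, 0, 0, 0, 0]' --pt "0 0 0" --pt "0 0 0" --pt "0 0 0" --pt "0 0 0" --pt "0 0 0" --pt "0 0 0" --roll '[-3, -6, -9, -12, -15, -15]'

```text
clock: 6.82
eef_pos: [0.5489, 0.0331, 0.4259]
eef_rot: [-3.14, -0.005, -2.489]
ft_force: [-8.4, -4.9, 12.3]
width: 0.0156
```

Call:
send_rows --jaw '[0, 0, 0, 0, 0, 0]' --pt "0 0 0" --pt "0 0 0" --pt "0 0 0" --pt "0 0 0" --pt "0 0 0" --pt "0 0 0" --roll '[-3, -6, -9, -12, -15, -15]'

```text
clock: 7.58
eef_pos: [0.5488, 0.0315, 0.428]
eef_rot: [-3.138, -0.008, -2.228]
ft_force: [-10.3, -11.6, 17.4]
width: 0.0163
```

```bash
python3 -c "
from look import *
print(ctrl.get_state())
s=ctrl.snapshot('side');p=cv2.convertScaleAbs(s['pixels'][:,:,::-1],alpha=2,beta=20)[90:240,200:350];cv2.imwrite('pics/s1.png',cv2.resize(p,None,fx=4,fy=4,interpolation=2))
"
```

```text
{'clock': 7.575, 'joints': array([ 0.354 ,  0.241 , -0.1433,  0.0081, -1.1917, -1.0138]), 'qvel': array([ 0.0024,  0.0003, -0.    , -0.0013,  0.0008, -0.0106]), 'tau': array([  7.4478, -20.6774,  17.4935,   0.151 ,   3.7229,   1.3293]), 'eef_pos': array([0.5488, 0.0315, 0.428 ]), 'eef_rot': array([-3.138 , -0.0084, -2.2276]), 'ft_force': array([-10.2699, -11.6052,  17.4194]), 'ft_torque': array([-4.0363,  2.5367, -1.2839]), 'width': 0.016320942789556064}
```

View pics/s1.png

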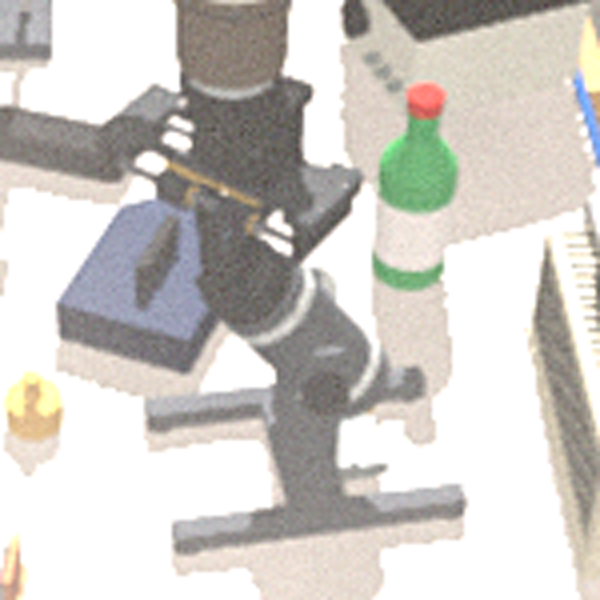

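Call:
send_rows --jaw '[0, 0, 0, 0]' --pt "0 0 0" --pt "0 0 0" --pt "0 0 0" --pt "0 0 0" --roll '[-3, -6, -8, -8]'

```text
clock: 8.12
eef_pos: [0.549, 0.0305, 0.4294]
eef_rot: [-3.136, -0.01, -2.088]
ft_force: [-10.9, -16.0, 21.2]
width: 0.0169
```

Call:
send_rows --jaw '[0, 0, 0, 0]' --pt "0 0 0" --pt "0 0 0" --pt "0 0 0" --pt "0 0 0" --roll '[-3, -6, -8, -8]'

```text
clock: 8.62
eef_pos: [0.5492, 0.03, 0.4302]
eef_rot: [-3.136, -0.011, -1.949]
ft_force: [-9.2, -17.6, 23.0]
width: 0.0171
```

Call:
send_rows --jaw '[0, 0, 0, 0]' --pt "0.1 0.18 -0.29" --pt "0.2 0.35 -0.57" --pt "0.28 0.5 -0.82" --pt "0.28 0.5 -0.82" --roll '[0, 0, 0, 0]'

```text
clock: 9.12
eef_pos: [0.5464, 0.0308, 0.4353]
eef_rot: [-3.13, -0.004, -1.947]
ft_force: [5.5, -15.7, 5.3]
width: 0.0171
```

Call:
send_rows --jaw '[0, 0, 0, 0]' --pt "0.1 0.18 -0.29" --pt "0.2 0.35 -0.57" --pt "0.2 0.35 -0.57" --pt "0.2 0.35 -0.57" --roll '[0, 0, 0, 0]'

```text
clock: 9.62
eef_pos: [0.5433, 0.03, 0.4402]
eef_rot: [-3.128, -0.004, -1.947]
ft_force: [11.4, -20.4, 0.4]
width: 0.016
```

Call:
send_rows --jaw '[0, 0, 0, 0]' --pt "0 0 0" --pt "0.1 0.18 -0.29" --pt "0.2 0.35 -0.57" --pt "0.2 0.35 -0.57" --roll '[5, 7, 7, 7]'

```text
clock: 10.12
eef_pos: [0.5404, 0.0304, 0.4449]
eef_rot: [-3.126, 0.002, -2.068]
ft_force: [16.0, -15.1, -4.7]
width: 0.0156
```

```bash
python3 -c "
from look import *
print(ctrl.get_state()['ft_torque'],ctrl.get_state()['ft_force'])
C,s=look('w3');a=cv2.convertScaleAbs(s['pixels'][:,:,::-1],alpha=3,beta=20)
s=ctrl.snapshot('side');p=cv2.convertScaleAbs(s['pixels'][:,:,::-1],alpha=3.,beta=20)[110:210,230:330];cv2.imwrite('pics/s2.png',np.hstack([cv2.resize(p,(384,384),interpolation=2),a[:,80:432]]))
"
```

```text
[-5.1073 -5.1333 -0.4032] [ 15.9838 -15.1311  -4.6595]
10.125 [0.5404 0.0304 0.4449] [-3.1255  0.0017 -2.0678]
[[-0.0004 -0.9709 -0.2395  0.0647]
 [ 1.     -0.0005  0.0003 -0.0008]
 [-0.0004 -0.2395  0.9709  0.0206]
 [ 0.      0.      0.      1.    ]]
```

View pics/s2.png

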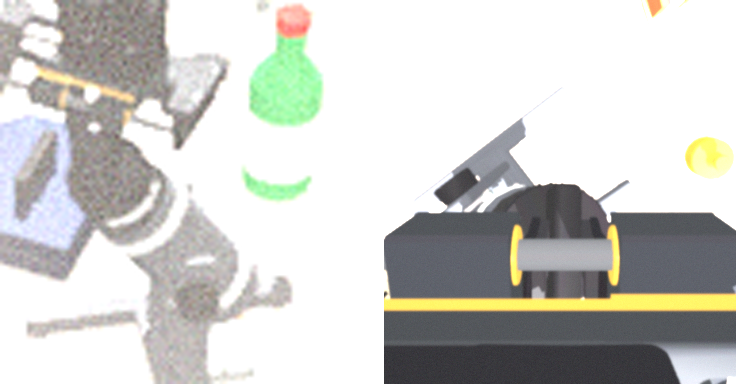

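```bash
python3 -c "
from look import *
C=np.load('w3.npz')['C'];y=np.radians(7.5);t=np.radians(35)
a=np.array([-np.sin(t)*np.cos(y),-np.sin(t)*np.sin(y),np.cos(t)]);v=np.array([-np.sin(y),np.cos(y),0]);u=np.cross(v,a)
O=np.array([.6195,.044,.15])
for r in (188,196,204,210):
  for c in (225,232,238,243,250,257,263,270,280): # full-image col = 80+ (col-384)
    q=C[r,c]-O; print(r,c,C[r,c],'L %.4f X %.4f Y %.4f'%(q@a,q@u,q@v))
"
```

```text
188 225 [0.5517 0.0007 0.2429] L 0.1179 X -0.0064 Y -0.0340
188 232 [0.5478 0.0023 0.2447] L 0.1215 X -0.0083 Y -0.0320
188 238 [0.5449 0.0039 0.2446] L 0.1229 X -0.0106 Y -0.0300
188 243 [0.5425 0.0053 0.244 ] L 0.1237 X -0.0127 Y -0.0283
188 250 [0.5357 0.0031 0.2658] L 0.1456 X -0.0060 Y -0.0296
188 257 [0.5323 0.0043 0.268 ] L 0.1492 X -0.0073 Y -0.0280
188 263 [0.53   0.006  0.2665] L 0.1492 X -0.0100 Y -0.0260
188 270 [0.527  0.0076 0.2663] L 0.1506 X -0.0123 Y -0.0240
188 280 [0.5429 0.0721 0.0001] L -0.0814 X -0.1452 Y 0.0378
196 225 [0.5531 0.0041 0.2465] L 0.1198 X -0.0028 Y -0.0309
196 232 [0.55   0.0062 0.2453] L 0.1204 X -0.0058 Y -0.0284
196 238 [0.5469 0.0076 0.2461] L 0.1228 X -0.0078 Y -0.0266
196 243 [0.5434 0.0079 0.2515] L 0.1291 X -0.0075 Y -0.0259
196 250 [0.5374 0.0063 0.2674] L 0.1457 X -0.0034 Y -0.0267
196 257 [0.534  0.0074 0.2697] L 0.1495 X -0.0047 Y -0.0251
196 263 [0.5317 0.0092 0.2678] L 0.1490 X -0.0075 Y -0.0230
196 270 [0.5287 0.0108 0.2681] L 0.1508 X -0.0096 Y -0.0211
196 280 [0.5269 0.0203 0.24  ] L 0.1282 X -0.0262 Y -0.0115
204 225 [0.5548 0.00
[... 336 characters left out ...]
22
204 263 [0.5332 0.012  0.2709] L 0.1505 X -0.0042 Y -0.0205
204 270 [0.5306 0.0143 0.2682] L 0.1496 X -0.0076 Y -0.0178
204 280 [0.5289 0.0239 0.242 ] L 0.1284 X -0.0230 Y -0.0081
210 225 [0.5558 0.0101 0.2518] L 0.1221 X 0.0030 Y -0.0253
210 232 [0.5528 0.0122 0.2503] L 0.1225 X -0.0000 Y -0.0228
210 238 [nan nan nan] L nan X nan Y nan
210 243 [0.5466 0.014  0.2545] L 0.1293 X -0.0025 Y -0.0202
210 250 [0.5403 0.0119 0.27  ] L 0.1458 X 0.0011 Y -0.0215
210 257 [0.5369 0.0129 0.2725] L 0.1496 X -0.0002 Y -0.0201
210 263 [0.5346 0.0146 0.2709] L 0.1495 X -0.0027 Y -0.0180
210 270 [0.5317 0.0163 0.2706] L 0.1508 X -0.0051 Y -0.0160
210 280 [0.5304 0.0267 0.2433] L 0.1284 X -0.0207 Y -0.0055
```

Call:
send_rows --jaw '[0, 0, 0, 0, 0]' --pt "0.13 0.19 -0.33" --pt "0.26 0.37 -0.66" --pt "0.4 0.55 -0.98" --pt "0.54 0.74 -1.31" --pt "0.54 0.74 -1.31" --roll '[0, 0, 0, 0, 0]'

```text
clock: 10.85
eef_pos: [0.5288, 0.0302, 0.4582]
eef_rot: [-3.134, -0.001, -2.067]
ft_force: [2.8, -7.6, 4.0]
width: 0.0146
```

Force fell off; freeing. Keep rising along the axis.

Call:
send_rows --jaw '[0, 0, 0, 0, 0, 0]' --pt "0.3 0.4 -0.7" --pt "0.6 0.85 -1.5" --pt "1 1.4 -2.5" --pt "1.3 1.9 -3.3" --pt "1.6 2.3 -4.1" --pt "1.6 2.3 -4.1" --roll '[0, 0, 0, 0, 0, 0]'

```text
clock: 11.6
eef_pos: [0.4993, 0.0287, 0.4981]
eef_rot: [-3.14, 0.002, -2.066]
ft_force: [-0.1, -0.4, -2.2]
width: 0.014
```

```bash
python3 -c "
from look import *
C,s=look('w4');st=ctrl.get_state()
M=R.from_euler('xyz',st['eef_rot']).as_matrix();T=(C-st['eef_pos'])@M
v,u=np.mgrid[:384,:512]
m=(abs(T[...,0])<.06)&(abs(T[...,1])<.04)&(T[...,2]>.135)&(T[...,2]<.26)&(v<215)
print(m.sum(),'rows',v[m].min(),v[m].max(),'cols',u[m].min(),u[m].max())
q=T[m]; b=q[abs(q[:,1])<.005]; 
bt=b[b[:,2]<np.median(b[:,2])+.01]
print('bar pts',np.percentile(b,[2,50,98],axis=0)); print(np.polyfit(b[:,0],b[:,2],1))
d=q[(abs(q[:,1])>.018)]; 
c=np.median(d,0); print('disc',len(d),c,d.min(0),d.max(0))
for k in range(4):
  n=np.linalg.svd(d-d.mean(0),full_matrices=False)[2][2]; r=abs((d-d.mean(0))@n); d=d[r<max(.003,np.median(r)*2)]
print('n',n,len(d))
a=cv2.convertScaleAbs(s['pixels'][:,:,::-1],alpha=3,beta=20);cv2.imwrite('pics/w4b.png',a)
"
```

```text
11.6 [0.4993 0.0287 0.4981] [-3.1402  0.0015 -2.0656]
[[-0.0004 -0.9709 -0.2395  0.0647]
 [ 1.     -0.0005  0.0003 -0.0009]
 [-0.0004 -0.2395  0.9709  0.0206]
 [ 0.      0.      0.      1.    ]]
2002 rows 185 214 cols 211 305
bar pts [[ 0.0146 -0.0046  0.174 ]
 [ 0.021  -0.0002  0.1774]
 [ 0.0273  0.0048  0.1819]]
[0.5043 0.1669]
disc 388 [ 0.01   -0.0199  0.2007] [ 0.0057 -0.0294  0.1971] [0.017  0.0248 0.2084]
n [ 0.5102  0.0646 -0.8576] 372
```

View pics/w4b.png

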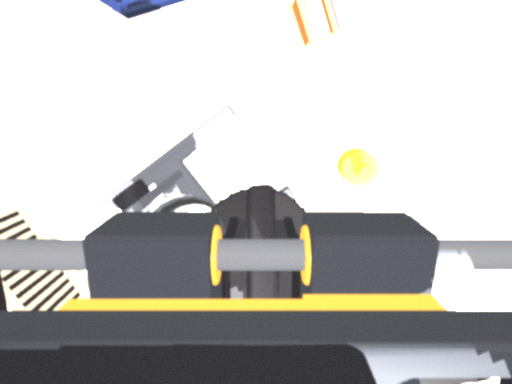

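Call:
send_rows --jaw '[0, 0, 0, 0, 0, 0, 0, 0, 0, 0]' --pt "4 -1.5 0" --pt "8 -3 0" --pt "12 -4.5 0" --pt "16 -6 3" --pt "20 -7.5 6" --pt "24 -9 10" --pt "27 -10 14" --pt "28.5 -10.7 18" --pt "28.5 -10.7 20" --pt "28.5 -10.7 20" --roll '[0, 0, 0, 0, 0, 0, 0, 0, 0, 0]'

```text
clock: 12.9
eef_pos: [0.458, -0.2731, 0.2949]
eef_rot: [3.136, -0.001, -2.067]
ft_force: [0.1, 0.5, -1.7]
width: 0.0134
```

```bash
python3 -c "
from look import *
C,s=look('w5');t=ctrl.snapshot('side');P=cloud(t).reshape(-1,3)
C=C.reshape(-1,3)
t2=ctrl.snapshot('top')
def reg(C,x0,x1,y0,y1,z0,z1):return C[(C[:,0]>x0)&(C[:,0]<x1)&(C[:,1]>y0)&(C[:,1]<y1)&(C[:,2]>z0)&(C[:,2]<z1)]
for nm,c in(('wrist',C),('side',P)):
  q=reg(c,.4,.6,-.37,-.15,.025,.04); print(nm,len(q),cv2.minAreaRect(q[:,:2].astype(np.float32)) if len(q)>5 else '')
q=reg(C,.38,.6,-.37,-.15,-.01,.017);
h=q[(q[:,2]>.003)&(q[:,2]<.012)];print('floor',len(h),h.min(0),h.max(0))
a=cv2.convertScaleAbs(s['pixels'][:,:,::-1],alpha=2,beta=20);b=cv2.convertScaleAbs(t['pixels'][:,:,::-1],alpha=2,beta=20)[190:310,160:320]
cv2.imwrite('pics/w5b.png',np.hstack([cv2.resize(a,(400,300)),cv2.resize(b,(400,300))]))
"
```

```text
12.9 [ 0.458  -0.2731  0.2949] [ 3.1364 -0.0012 -2.0667]
[[-0.0004 -0.9709 -0.2395  0.0647]
 [ 1.     -0.0005  0.0002 -0.0009]
 [-0.0004 -0.2395  0.9709  0.0206]
 [ 0.      0.      0.      1.    ]]
wrist 1919 ((0.48975232243537903, -0.28883326053619385), (0.06469254195690155, 0.16010767221450806), 76.67681884765625)
side 275 ((0.4937796890735626, -0.26758721470832825), (0.13061188161373138, 0.16761992871761322), 77.82782745361328)
floor 3427 [ 0.3989 -0.3392  0.003 ] [ 0.5551 -0.2349  0.012 ]
```

View pics/w5b.png

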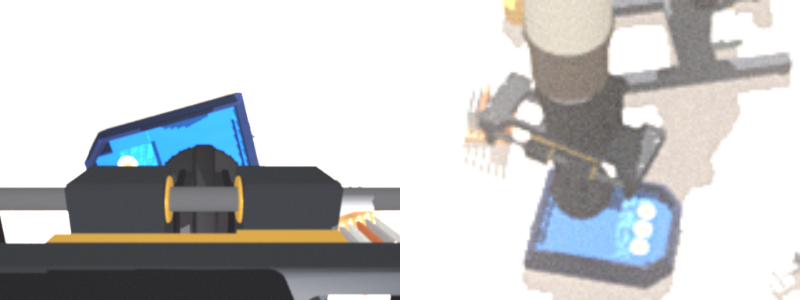

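Call:
send_rows --jaw '[0, 0, 0, 0, 0]' --pt "0 0 1.5" --pt "0 0 3" --pt "0 0 4.5" --pt "0 0 5.7" --pt "0 0 5.7" --roll '[0, 0, 0, 0, 0]'

```text
clock: 13.68
eef_pos: [0.4581, -0.2728, 0.2387]
eef_rot: [3.139, -0.001, -2.066]
ft_force: [0.2, 0.1, -1.2]
width: 0.0139
```

Lower until the rim touches.

Call:
send_rows --jaw '[0, 0, 0, 0]' --pt "0 0 0.3" --pt "0 0 0.6" --pt "0 0 0.8" --pt "0 0 0.8" --roll '[0, 0, 0, 0]'

```text
clock: 14.18
eef_pos: [0.459, -0.2731, 0.2333]
eef_rot: [-3.139, 0.0, -2.065]
ft_force: [-0.7, 1.1, 4.4]
width: 0.0136
```

Call:
send_rows --jaw '[20, 25, 30, 35, 40, 40]' --pt "0 0 0" --pt "0 0 0" --pt "0 0 0" --pt "0 0 0" --pt "0 0 0" --pt "0 0 0" --roll '[0, 0, 0, 0, 0, 0]'

```text
clock: 14.92
eef_pos: [0.4584, -0.2729, 0.232]
eef_rot: [3.141, -0.0, -2.066]
ft_force: [0.2, 1.2, -0.8]
width: 0.0344
```

Call:
send_rows --jaw '[40, 40, 40, 40, 40, 40]' --pt "0 0 -4" --pt "0 0 -8" --pt "3 0 -12" --pt "-3 0 -16" --pt "-9 0 -20" --pt "-9 0 -20" --roll '[0, 0, 0, 0, 0, 0]'

```text
clock: 15.68
eef_pos: [0.5022, -0.1921, 0.4346]
eef_rot: [-3.137, 0.002, -2.064]
ft_force: [-0.6, -0.1, -0.2]
width: 0.0349
```

```bash
python3 -c "
from look import *
C,s=look('w6');C=C.reshape(-1,3)
def reg(C,x0,x1,y0,y1,z0,z1):return C[(C[:,0]>x0)&(C[:,0]<x1)&(C[:,1]>y0)&(C[:,1]<y1)&(C[:,2]>z0)&(C[:,2]<z1)]
for z in((.05,.065),(.026,.034),(.027,.036)):
  q=reg(C,.4,.56,-.34,-.18,*z); print(z,len(q),np.median(q,0),cv2.minAreaRect(q[:,:2].astype(np.float32)) if len(q)>5 else '')
print(np.histogram(reg(C,.43,.5,-.29,-.22,-.01,.1)[:,2],np.arange(-.01,.1,.005)))
a=cv2.convertScaleAbs(s['pixels'][:,:,::-1],alpha=2,beta=20)
cv2.imwrite('pics/w6b.png',a)
"
```

```text
15.675 [ 0.5022 -0.1921  0.4346] [-3.137   0.0017 -2.0635]
[[-0.0004 -0.9709 -0.2395  0.0647]
 [ 1.     -0.0005  0.0003 -0.0009]
 [-0.0004 -0.2395  0.9709  0.0206]
 [ 0.      0.      0.      1.    ]]
(0.05, 0.065) 762 [ 0.4714 -0.2539  0.0552] ((0.4719001054763794, -0.25323328375816345), (0.059908244758844376, 0.013978655450046062), 58.07925033569336)
(0.026, 0.034) 3821 [ 0.4696 -0.2563  0.03  ] ((0.49347954988479614, -0.26076072454452515), (0.12055188417434692, 0.1548018753528595), 77.01021575927734)
(0.027, 0.036) 3740 [ 0.4693 -0.2562  0.0301] ((0.49347954988479614, -0.26076072454452515), (0.12055188417434692, 0.1548018753528595), 77.01021575927734)
(array([   0,    0,   94,  723,    5,    6,   28, 1545,  527,    0,    0,
          0,  306,  456,    0,    0,    0,    0,    0,    0,    0]), array([-0.01 , -0.005,  0.   ,  0.005,  0.01 ,  0.015,  0.02 ,  0.025,
        0.03 ,  0.035,  0.04 ,  0.045,  0.05 ,  0.055,  0.06 ,  0.065,
        0.07 ,  0.075,  0.08 ,  0.085,  0.09 ,  0.095]))
```

View pics/w6b.png

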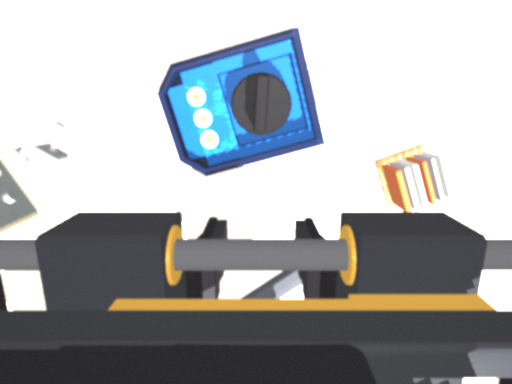

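Call:
send_rows --jaw '[50, 50, 50, 50, 50, 50, 50, 50, 50, 50]' --pt "-3 1.6 -4" --pt "-8 4.3 -6" --pt "-13 7 -6" --pt "-18 9.6 -6" --pt "-23 12.3 -6" --pt "-28 15 -6" --pt "-33 17.7 -6" --pt "-37 19.8 0" --pt "-39.9 21.4 4" --pt "-39.9 21.4 8" --roll '[0, 0, -1, -2, -3, -3.9, -3.9, -3.9, -3.9, -3.9]'

```text
clock: 16.98
eef_pos: [0.502, 0.2604, 0.3486]
eef_rot: [3.14, -0.003, -1.996]
ft_force: [0.0, 0.1, 0.2]
width: 0.0435
```

```bash
python3 -c "
from look import *
C=np.load('w6.npz')['C'].reshape(-1,3)
q=C[(C[:,0]>.38)&(C[:,0]<.63)&(C[:,1]>-.38)&(C[:,1]<-.15)&(C[:,2]>.0265)&(C[:,2]<.036)]
q=q[(abs(q[:,0]-.496)<.12)&(abs(q[:,1]+.262)<.11)]
print(cv2.minAreaRect(q[:,:2].astype(np.float32)))
print(ctrl.get_state()['eef_pos'],ctrl.get_state()['eef_rot'])
"
```

```text
((0.49607717990875244, -0.26144441962242126), (0.12056604772806168, 0.16008050739765167), 76.91873931884766)
[0.502  0.2604 0.3486] [ 3.1399 -0.0031 -1.9957]
```

Call:
send_rows --jaw '[50, 50, 50, 50, 50, 50]' --pt "0 0 4" --pt "0 0 7" --pt "0 0 9" --pt "0 0 10.5" --pt "0 0 11.3" --pt "0 0 11.3" --roll '[0, 0, 0, 0, 0, 0]'

```text
clock: 17.73
eef_pos: [0.5025, 0.2588, 0.2387]
eef_rot: [3.141, -0.001, -1.998]
ft_force: [0.2, -0.1, 0.1]
width: 0.0435
```

Call:
send_rows --jaw '[50, 50, 50, 0, 0, 0, 0, 0]' --pt "-0.2 0.1 0.4" --pt "-0.2 0.1 0.7" --pt "-0.2 0.1 0.7" --pt "-0.2 0.1 0.7" --pt "-0.2 0.1 0.7" --pt "-0.2 0.1 0.7" --pt "-0.2 0.1 0.7" --pt "-0.2 0.1 0.7" --roll '[0, 0, 0, 0, 0, 0, 0, 0]'

```text
clock: 18.73
eef_pos: [0.5021, 0.2613, 0.2321]
eef_rot: [3.141, -0.0, -1.998]
ft_force: [-2.2, 0.7, 2.4]
width: 0.0136
```

Call:
send_rows --jaw '[0, 0, 0, 0, 0, 0]' --pt "0 0 -2" --pt "0 0 -6" --pt "0 0 -11" --pt "0 0 -16" --pt "0 0 -22" --pt "0 0 -22" --roll '[0, 0, 0, 0, 0, 0]'

```text
clock: 19.48
eef_pos: [0.5029, 0.2613, 0.4572]
eef_rot: [-3.136, 0.01, -1.998]
ft_force: [-0.4, -0.3, -5.1]
width: 0.0138
```

Call:
send_rows --jaw '[0, 0, 0, 0, 0, 0, 0, 0, 0, 0]' --pt "0 0 -5" --pt "3 -1.3 -8" --pt "8 -3.5 -8" --pt "13 -5.7 -8" --pt "18 -8 -8" --pt "23 -10.2 -8" --pt "28 -12.4 -8" --pt "33 -14.6 -8" --pt "38 -16.8 -8" --pt "42 -18.5 -8" --roll '[0, 5, 13, 21, 29, 37, 45, 53, 61, 69]'

```text
clock: 20.72
eef_pos: [0.4965, -0.1996, 0.5292]
eef_rot: [3.14, -0.005, 3.075]
ft_force: [0.4, 0.5, -4.2]
width: 0.0142
```

Call:
send_rows --jaw '[0, 0, 0, 0, 0, 0, 0]' --pt "-0.2 -3 2" --pt "-0.4 -6.2 4" --pt "-0.4 -6.2 8" --pt "-0.4 -6.2 12" --pt "-0.4 -6.2 16" --pt "-0.4 -6.2 20" --pt "-0.4 -6.2 20" --roll '[5, 9.4, 9.4, 9.4, 9.4, 9.4, 9.4]'

```text
clock: 21.6
eef_pos: [0.4952, -0.2593, 0.3268]
eef_rot: [3.141, -0.013, 2.916]
ft_force: [-0.2, -0.2, -3.7]
width: 0.0135
```

```bash
python3 -c "
from look import *
C,s=look('w7');C=C.reshape(-1,3)
for n,c in(('wrist',C),('side',cloud(ctrl.snapshot('side')).reshape(-1,3)),('top',cloud(ctrl.snapshot('top')).reshape(-1,3))):
  m=(abs(c[:,0]-.496)<.13)&(abs(c[:,1]+.262)<.12)
  q=c[m&(c[:,2]>.11)&(c[:,2]<.152)]; l=q[q[:,2]>.13] if 0 else q
  print(n,np.histogram(q[:,2],np.arange(.11,.153,.004))[0])
  t=c[m&(c[:,2]>.132)&(c[:,2]<.146)]
  if len(t)>50:
    A=np.linalg.lstsq(np.c_[t[:,:2]-[.496,-.262],np.ones(len(t))],t[:,2],rcond=None)[0]; print(len(t),cv2.minAreaRect(t[:,:2].astype(np.float32)),'plane',A)
"
```

```text
21.6 [ 0.4952 -0.2593  0.3268] [ 3.1406 -0.0127  2.9157]
[[-0.0004 -0.9708 -0.24    0.0643]
 [ 1.     -0.0002 -0.0011  0.0004]
 [ 0.001  -0.24    0.9708  0.0206]
 [ 0.      0.      0.      1.    ]]
wrist [    0     0     0     0     0     0  4745 32318    74   120]
37137 ((0.4715140163898468, -0.25358885526657104), (0.1308375597000122, 0.12504108250141144), 77.10749816894531) plane [-0.0121  0.0019  0.1381]
side [ 62  48  48  61  53  61 245 850 340  14]
1468 ((0.49536117911338806, -0.26205140352249146), (0.1380147933959961, 0.17030638456344604), 77.0051498413086) plane [-0.0036  0.0057  0.1402]
top [  3   6   5   5   7   9  24 186 375 120]
589 ((0.4582613408565521, -0.25036653876304626), (0.13119754195213318, 0.08770804107189178), 77.18058776855469) plane [-0.001  -0.0041  0.1425]
```

Call:
send_rows --jaw '[0, 0, 0, 0, 0]' --pt "-0.2 -0.2 1.5" --pt "-0.2 -0.2 3" --pt "-0.2 -0.2 4.2" --pt "-0.2 -0.2 4.2" --pt "-0.2 -0.2 4.2" --roll '[0, 0, 0, 0, 0]'

```text
clock: 22.38
eef_pos: [0.4988, -0.2622, 0.2903]
eef_rot: [-3.141, 0.001, 2.917]
ft_force: [1.0, 0.2, -3.8]
width: 0.0137
```

```bash
cat > lid.py <<'E'
from look import *
import sys
def lid(name):
    C,s=look(name);st=ctrl.get_state();print(st['ft_force']);c=C.reshape(-1,3)
    z0=st['eef_pos'][2]-.2321+.044
    t=c[(abs(c[:,0]-.496)<.13)&(abs(c[:,1]+.262)<.12)&(abs(c[:,2]-z0)<.005)]
    th=np.radians(-13.08);ex=np.array([np.cos(th),np.sin(th)]);ey=np.array([-ex[1],ex[0]])
    d=t[:,:2]-[.4961,-.2614];X=d@ex;Y=d@ey
    r=cv2.minAreaRect(t[:,:2].astype(np.float32))
    A=np.linalg.lstsq(np.c_[X,Y,np.ones(len(t))],t[:,2],rcond=None)[0]
    print('yaw',r[2]-90,'size',r[1],'lid x off %.4f'%(np.percentile(X,.3)+.085),'y off %.4f'%((Y.min()+Y.max())/2),'Yrange',Y.min(),Y.max(),'plane',A)
    return s
E
python3 -c "
from lid import *
lid('w8')"
```

```text
22.375 [ 0.4988 -0.2622  0.2903] [-3.1413  0.0005  2.9172]
[[-0.0004 -0.9708 -0.24    0.0643]
 [ 1.     -0.0002 -0.0011  0.0004]
 [ 0.001  -0.24    0.9708  0.0206]
 [ 0.      0.      0.      1.    ]]
[ 0.3363  0.5269 -3.5633]
yaw -12.89154052734375 size (0.13141196966171265, 0.12502208352088928) lid x off 0.0037 y off -0.0004 Yrange -0.06617664957131845 0.06534758701932822 plane [ 0.0001 -0.0019  0.1016]
```

Call:
send_rows --jaw '[0, 0, 0, 0]' --pt "0.3 0 0.5" --pt "0.3 0 1.2" --pt "0.3 0 1.2" --pt "0.3 0 1.2" --roll '[0, 0, 0, 0]'

```text
clock: 22.92
eef_pos: [0.4957, -0.2615, 0.278]
eef_rot: [-3.141, 0.0, 2.917]
ft_force: [0.1, 0.1, -4.3]
width: 0.0136
```

```bash
python3 -c "
from lid import *
lid('w9')"
```

```text
22.925 [ 0.4957 -0.2615  0.278 ] [-3.1414  0.0001  2.9171]
[[-0.0004 -0.9708 -0.24    0.0643]
 [ 1.     -0.0002 -0.0011  0.0004]
 [ 0.001  -0.24    0.9708  0.0206]
 [ 0.      0.      0.      1.    ]]
[ 0.5251  0.8483 -3.5812]
yaw -12.8721923828125 size (0.13119304180145264, 0.1251468062400818) lid x off 0.0004 y off -0.0002 Yrange -0.06581301171117965 0.0653809262910275 plane [-0.0004 -0.002   0.0894]
```

Call:
send_rows --jaw '[0, 0, 0, 0, 0]' --pt "0 0 0.6" --pt "0 0 1.2" --pt "0 0 1.7" --pt "0 0 1.7" --pt "0 0 1.7" --roll '[0, 0, 0, 0, 0]'

```text
clock: 23.6
eef_pos: [0.4958, -0.2615, 0.2611]
eef_rot: [-3.141, 0.0, 2.917]
ft_force: [0.5, -0.2, -3.1]
width: 0.0137
```

No contact; over the wall. On to the ledge.

Call:
send_rows --jaw '[0, 0, 0, 0]' --pt "0 0 0.4" --pt "0 0 0.7" --pt "0 0 0.8" --pt "0 0 0.8" --roll '[0, 0, 0, 0]'

```text
clock: 24.1
eef_pos: [0.4956, -0.2614, 0.2541]
eef_rot: [-3.141, 0.0, 2.917]
ft_force: [-3.2, 2.2, 5.8]
width: 0.0137
```

Seated at TCP z = 0.254 as predicted (rim 22 mm) with a push-back force. Release and retreat.

Call:
send_rows --jaw '[20, 30, 40, 50, 50]' --pt "0 0 0" --pt "0 0 0" --pt "0 0 0" --pt "0 0 0" --pt "0 0 0" --roll '[0, 0, 0, 0, 0]'

```text
clock: 24.72
eef_pos: [0.4957, -0.2615, 0.253]
eef_rot: [-3.142, -0.0, 2.917]
ft_force: [0.8, -0.2, 0.3]
width: 0.0418
```

Call:
send_rows --jaw '[50, 50, 50, 50, 50, 50]' --pt "0 0 -3" --pt "0 0 -7" --pt "-4 0 -11" --pt "-8 0 -16" --pt "-11 0 -20" --pt "-11 0 -20" --roll '[0, 0, 0, 0, 0, 0]'

```text
clock: 25.48
eef_pos: [0.6046, -0.2864, 0.4564]
eef_rot: [-3.141, 0.008, 2.917]
ft_force: [0.2, -0.5, -0.3]
width: 0.0433
```

```bash
python3 -c "
from look import *
C,s=look('w10');print(ctrl.get_state()['ft_force']);c=C.reshape(-1,3)
a=cv2.convertScaleAbs(s['pixels'][:,:,::-1],alpha=2,beta=20)
for n,c in(('w',c),('side',cloud(ctrl.snapshot('side')).reshape(-1,3))):
  m=(abs(c[:,0]-.496)<.12)&(abs(c[:,1]+.262)<.11);t=c[m&(c[:,2]>.058)&(c[:,2]<.076)]
  A=np.linalg.lstsq(np.c_[t[:,:2]-[.4961,-.2614],np.ones(len(t))],t[:,2],rcond=None)[0]
  print(n,len(t),cv2.minAreaRect(t[:,:2].astype(np.float32)),'plane',A)
tt=ctrl.snapshot('top')['pixels'][:,:,::-1][130:290,100:420]
cv2.imwrite('pics/fin.png',np.hstack([cv2.resize(a,(400,300)),cv2.resize(tt,(400,200))[[*range(200)]+[199]*100]]))
"
```

```text
25.475 [ 0.6046 -0.2864  0.4564] [-3.1407  0.0077  2.9173]
[[-0.0004 -0.9708 -0.24    0.0643]
 [ 1.     -0.0001 -0.0011  0.0004]
 [ 0.001  -0.24    0.9708  0.0206]
 [ 0.      0.      0.      1.    ]]
[-0.2076 -0.0743 -0.8331]
w 15602 ((0.510309636592865, -0.264773428440094), (0.13048464059829712, 0.13997195661067963), 77.1961669921875) plane [-0.0006 -0.0009  0.0656]
side 2025 ((0.49587082862854004, -0.263191819190979), (0.13583992421627045, 0.1711462140083313), 77.82479858398438) plane [0.0012 0.0034 0.0647]
```

View pics/fin.png

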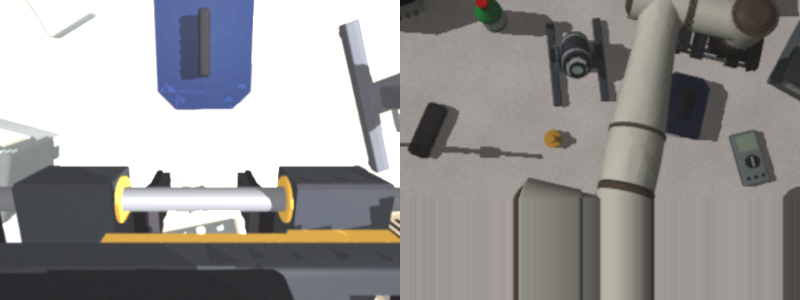

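```bash
python3 -c "
from rig import ctrl
print(ctrl.finish_job())"
```

```text
the job is handed in; nothing more can be done
None
```

The cap is off the detector and standing in its pocket, the lid is on the case, and I handed the job in at about 25.6 s on the clock.

**What I did**
- **Cap off:** The interface cannot tilt the tool, so I gripped the leaning cap's turning bar with the tool vertical. I pressed 6 mm along the axis and turned the tool anticlockwise about 60° about the vertical, which is roughly 45–55° about the cap's own axis. I then drew the cap off along that axis.
- **Cap in the pocket:** I touched its low rim to the pocket floor and let go, and it settled upright.
- **Lid on:** I picked it up by its grip bar, turned it about 79° and lowered it onto the ledge.

**What the last checks showed**
- **Cap, before the lid went on:** It was upright, about 4 mm from the pocket centre, with the bar top at 55 mm (56 mm expected). I could not see it after that.
- **Lid:** The top was at 65.6 mm (66 mm expected) and level within about 0.001 rad by the wrist camera. It was turned within 0.3° of the case, with the cut corners matched. The last position check was while it was still held just above the case, 0.4 mm off centre. After release I only confirmed it through height, level and angle.
- **Camera disagreement:** The side camera disagreed slightly, at about 2 mm and 1°, with its lid size blurred; I trusted the closer wrist view.
- **Forces:** The wrist force, read only at the end of each move, stayed under about 30 N. Contact between cap and detector could not be measured directly.
- **Bystanders:** Those in view in the last top picture (bottle, weight, spectacle case, multimeter) looked unmoved. The arm or the crop hid the absorbers and clamp boss.

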